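# Pack the tea caddy and hold the card clip open

## Task

Get the tea caddy on the buffet ready: pack the red square tin and the white round jar upright into the open space between the two low green boxes in the black caddy, both right down on its floor, and let go of them. Then take the orange spring clip off the steel tab of its stand by squeezing its two black handle bars together, and hold it wide open around the top edge of the white card, the edge between the two jaws and neither jaw touching the card, ready for a colleague to slip a label in. Finish while still holding the clip gaping there, do not let it close or put it down, do not push hard on the card, and leave the cups and the brown jar alone.

Things in the scene. Friction and masses are not known exactly. Their poses are not given: they have to be found in the camera images.
- caddy: black lacquer open box, fixed to the table, outside 78 (its x) x 242 (its y) x 46 high, walls and floor 6 thick (inside 66 x 230, walls 40 above the inner floor). Origin: centre of its underside; y runs along its length. A green box stands at each end inside; between them is about 125 of free length for the tin (56) and the jar (60), in either order
- box_a_c (a point): centre of the low green box already in the -y end of the caddy, 56 (x) x 50 (y) x 42 high, loose, 250 g; it may shift a little but must stay in
- box_b_c (a point): centre of the same kind of green box already in the +y end of the caddy
- tin_c (a point): centre (half-way up) of the red square tin with brass lid, 56 x 56 x 100 high, its sides along its x and y, z up; starts standing on the table, about 220 g
- jar_c (a point): centre (half-way up) of the white round jar with navy bands, 60 diameter, 94 high, z up; starts standing on the table, about 260 g
- clipstand: clip stand, fixed: black base 70 x 80 x 14 high with an upright steel tab 4 thick (along its x), 56 wide (along its y), top edge 50 above the table. Origin: centre of its underside. The clip starts biting the tab, jaw tips 15 below the tab's top edge
- clip_grip (a point): point midway between the black handle bars of the upright orange spring clip (65 g), where to pinch it along its x; starts 120 above the table. Bars 10 thick, 46 long along y, at its +x and -x sides, 48 apart over their outsides, 25 when fully squeezed. Spring axle 40 below, jaw tips 85 below. Frame fixed to the +x half, which turns about 0.27 rad as the clip opens
- jaw_front (a point): inner face of the jaw tip on the clip's +x side (the tip is a round bar 8 thick, 44 long along the clip's y), 85 below the bars
- jaw_back (a point): inner face of the jaw tip on the clip's -x side, likewise, fixed to the other half
- clip_open (a joint): opening angle of the clip, rad: -0.08 jaws shut, 0 biting the 4 mm tab as at the start, 0.54 fully open at its stop (jaws about 28 apart); the spring shuts it: pinching takes about 8 N on each bar at the start, 11 N at the stop, where the bars stand some 4 mm higher over the axle
- card_top (a point): middle of the top edge of the upright white card, 130 above the table; the card is 3 thick (its x), 100 wide (its y), fixed in a low black base 60 x 120 x 18; the card stands clear from 32 to 130 above the table
- cardstand: the card with its base, fixed; origin: centre of its underside, same axes as the card's top edge
- cup_a: bystander, leave alone: upturned white tea cup with blue stripes, 80 across, 62 high, at the far side of the table; origin at the centre of its underside
- cup_b: bystander, leave alone: a second upturned striped tea cup like it, also at the far side; origin at the centre of its underside
- papercup: bystander, leave alone: single navy paper cup with a flat white top, 72 across, 90 high, on the robot's right; origin at the centre of its underside
- creamer: bystander, leave alone: brown glass jar with white cap, 56 across, 85 high, near the robot on its left; origin at the centre of its underside

How it is judged:
By the outcome, as a careful person would: the job done as asked, in the order asked, and still so for the second after the job is handed in, while the arm keeps its last pose, push and grip.
It also fails if it takes over 67 s, if anything falls off the work surface, if the arm or the gripper's body presses on something with over 40 N, if the wrist force passes 120 N, or if a joint passes its speed limit or range.

## Robot

A 7-joint arm with a two-finger parallel gripper is mounted at the origin on the work surface. World frame = base frame: x ahead of the robot, y to its left, z up, the work surface at z = 0. Lengths are in m, angles in rad, forces in N, time in s.
With the tool pointing down it reaches from about 0.425 to 1.025 m from the base axis. Payload 3.6 kg.
Tool frame: the origin (TCP) lies at the very end of the fingers, on their centre line; the grasp point (between the pads) lies r.grip_depth behind it (r.grip_depth is the distance from the TCP to the grasp point, in m); z points along the fingers, y is the line along which they close (so a half turn about z gives the same grasp; the last joint's range is limited). The gripper opens to 85 mm and grips with 20 to 120 N. Pads are 22 mm wide; open, the fingers measure 114 mm over their backs; the gripper's body (76 mm by 85 mm) begins 54 mm behind the grasp point. The pads swing forward as they close: fully open they stand 13 mm farther back than shut.
Start: joints at [-1.315, 0.591, 0.048, 1.609, -0.033, 0.943, -0.034], TCP at [0.248, 0.681, 0.231] pointing down, gripper open.
Joint ranges: [-2.69, 2.69], [-0.47, 2.24], [-1.27, 1.36], [0.19, 2.51], [-1.53, 4.68], [0.08, 2.07], [-3.09, 3.09]. Speed limits (rad/s): [2.57, 2.57, 3.14, 3.14, 3.14, 3.14, 3.14].

## Interface

Orientations are given as a unit quaternion [w, x, y, z].
In Python, from bench import r gives the robot as it stands.
- The arm moves only by the tool move_arm, never from a script. Its argument "targets" is a list of rows, each a list of 7 numbers: the shift along the world's x, y, z scaled (see below), then the turn, a rotation vector about the world's x, y, z scaled (see below), then the opening, from 0 (shut) to 1 (fully open). A call has 1 to 20 rows; each row shifts and turns the commanded pose from where the row before left it; what a row does not reach is not made up. The controller multiplies each number of a shift by 30 mm and each number of a turn by 2 pi rad. A row lasts 1/10 s, in which the tool goes at most 50 mm and 8.59 degrees, less where a joint would pass 70% of its speed; a pose out of reach is approached as far as the arm can. A call with a number of a shift or a turn outside -1 to 1 is refused whole. A call with a gripper value outside its range is refused whole. The fingers move at their own pace and stop on an object; "force" is the grip in N (left out, the last holds). Time passes only in rows, so rows that do not move let the fingers close. It gives the time, the measured TCP pose, the force, the opening and the grip force at its end, in the units of the state.
- r.read_state(): the state, without advancing time (a new reading comes with each control period).
- r.get_image(name): name is "side" or "top" or "wrist"; returns a dict with "pixels" (420x560x3 uint8, blue, green, red), "fx", "fy", "cx", "cy" (pixels), "R" (3x3) and "t" (3): a world point X has camera coordinates R X + t. Camera axes: x right, y down, z forward; pixel columns grow to the right and rows downward; lengths in m; the calibration is good to about 2 mm. A picture is of the moment at which its call begins. There is no depth.
- r.job_done(): hands the job in; it is judged then, once.
The state is a dict: "time_s": time; "q": joint angles; "joint_vel": joint speeds; "tau": joint torques, N m; "ee_pos": TCP position; "ee_rot": TCP orientation; "force": force on the tool from outside, world axes, zero at the start; "moment": the same for the moment, N m; "finger_gap": finger opening in m; "grasp_force": force on a finger pad.
Only numpy, scipy, OpenCV 4.12 (cv2) and the standard library are available. Lean on these libraries where they do the work, as an engineer would, in place of code of your own. Each camera call takes 0.05 s, during which the arm holds its last target. There are 200 camera calls.

## Working session

There is one attempt and no reset: what is moved stays moved. The work goes in short steps, Python scripts to look and compute and a tool call to move; the robot and the scene stay as the last step left them, time stands still between calls to the robot, and variables do not carry over. Pictures are saved under pics/ and viewed, at most 10 in all, crops included, and the job is handed in when it is done.

Besides the shell and the picture viewer there is one more tool, called after "Request:" as a command line: name --pt "numbers of a row" for each row, then --argument value for the rest. move_arm: Moves the arm, as the interface text tells. Shifts and turns lie within -1 to 1; 1 stands for 30 mm of shift or 2 pi rad of turn. Its arguments: {"type":"object","properties":{"targets":{"type":"array","items":{"type":"array","items":{"type":"number","minimum":-1,"maximum":1}}},"force":{"type":"number"}},"required":["targets"]}

```bash
mkdir -p pics; ls
python3 - <<'E'
from bench import r
import cv2,numpy as np
s=r.read_state();print(s, r.grip_depth)
a=[]
for n in ("top","side"):
    d=r.get_image(n);cv2.imwrite(f"pics/{n}0.png",d["pixels"])
    R,t=np.array(d["R"]),np.array(d["t"]);print(n,d["fx"],d["cx"],d["cy"],(-R.T@t).round(3),R.round(3).tolist())
E
```

```text
pics
{'time_s': 0.0, 'q': array([-1.31548558,  0.59210397,  0.04828598,  1.60983057, -0.03329132,
        0.94268714, -0.03366425]), 'joint_vel': array([-0.00019862, -0.00102037, -0.00032293, -0.0009105 , -0.00086108,
       -0.00059827,  0.00066589]), 'tau': array([ 1.12031489e-04, -5.48697495e+01,  1.54642716e+00, -1.98120546e+01,
        9.31834511e-03,  9.09260387e-03, -6.81528945e-06]), 'ee_pos': array([0.24749599, 0.68056921, 0.23014841]), 'ee_rot': array([-1.31395342e-04,  1.73457115e-01,  9.84840795e-01, -1.10456871e-03]), 'force': array([-0.36794246,  0.38270298,  0.01041256]), 'moment': array([-0.05584551, -0.03734043,  0.01121464]), 'grasp_force': 0.0, 'finger_gap': 0.08529341671748428} 0.0187
top 404.9147508585451 279.46897169411994 211.87849280197455 [ 0.374 -0.038  0.992] [[0.032, -0.999, -0.005], [-0.977, -0.03, -0.209], [0.209, 0.011, -0.978]]
side 487.159464281198 278.761675394585 212.60324528275657 [0.524 0.73  0.898] [[-0.998, -0.06, 0.015], [-0.054, 0.729, -0.682], [0.03, -0.682, -0.731]]
```

View pics/top0.png

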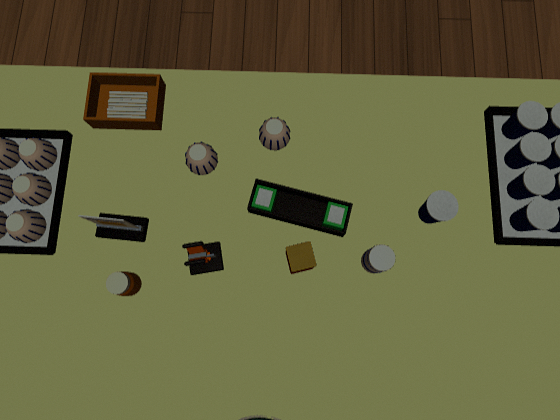

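View pics/side0.png

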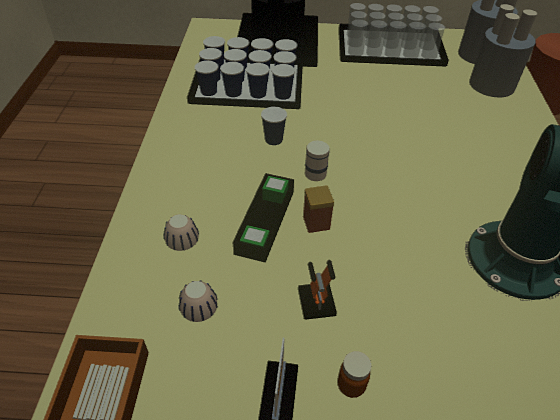

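The top view shows the caddy at (300,207) with green boxes at (264,197) and (336,214). The tin lid is at (301,257), the jar at (380,258), the clip at (203,257), the card at (120,225), the cups at (200,157) and (274,132), the paper cup at (440,207) and the creamer at (120,284). The side view agrees: tin (318,210), jar (317,160), clip (320,285), card (280,370).

```bash
cat > h.py <<'E'
from bench import r
import cv2,numpy as np
class Cam:
    def __init__(s,n):
        d=r.get_image(n);s.im=d["pixels"].copy();s.R=np.array(d["R"]);s.t=np.array(d["t"]);s.k=[d[k] for k in("fx","fy","cx","cy")];s.c=-s.R.T@s.t
    def ray(s,u,v):
        fx,fy,cx,cy=s.k;return s.R.T@np.array([(u-cx)/fx,(v-cy)/fy,1.])
    def plane(s,u,v,z):
        d=s.ray(u,v);return s.c+d*(z-s.c[2])/d[2]
    def planes(s,P,z): return np.array([s.plane(u,v,z) for u,v in np.reshape(P,(-1,2))])
    def proj(s,X):
        p=s.R@np.array(X)+s.t;return np.array([s.k[0]*p[0]/p[2]+s.k[2],s.k[1]*p[1]/p[2]+s.k[3]])
def tri(c1,p1,c2,p2):
    a,b=c1.ray(*p1),c2.ray(*p2);k=np.linalg.lstsq(np.c_[a,-b],c2.c-c1.c,rcond=None)[0]
    A,B=c1.c+k[0]*a,c2.c+k[1]*b;return (A+B)/2,np.linalg.norm(A-B)
def mask(im,lo,hi): return cv2.inRange(cv2.cvtColor(im,cv2.COLOR_BGR2HSV),np.array(lo),np.array(hi))
def blobs(m,amin=30):
    cs,_=cv2.findContours(m,cv2.RETR_EXTERNAL,cv2.CHAIN_APPROX_NONE);return sorted([c for c in cs if cv2.contourArea(c)>amin],key=lambda c:-cv2.contourArea(c))
def rect(P):
    """min-area rectangle of world points: centre mm, sides mm, angle deg of each side"""
    (c,sz,a)=cv2.minAreaRect((P[:,:2]*1000).astype(np.float32));return np.round(c,1),np.round(sz,1),round(a,1)
E
python3 - <<'E'
from h import *
T,S=Cam("top"),Cam("side")
b=lambda im:np.clip(im.astype(float)*1.8,0,255).astype(np.uint8)
def crop(im,x,y,w,h,k): return cv2.resize(b(im[y:y+h,x:x+w]),None,fx=k,fy=k,interpolation=cv2.INTER_CUBIC)
A=np.vstack([np.hstack([crop(T.im,240,175,100,75,4),crop(T.im,330,175,100,75,4)]),np.hstack([crop(T.im,75,205,80,60,5),crop(T.im,160,225,80,60,5)])])
B=np.vstack([np.hstack([crop(S.im,230,170,100,75,4),crop(S.im,270,135,100,75,4)]),np.hstack([crop(S.im,240,330,100,75,4),crop(S.im,280,255,80,60,5)])])
cv2.imwrite("pics/A.png",A);cv2.imwrite("pics/B.png",B)
for n,C in(("T",T),("S",S)):
  hsv=cv2.cvtColor(C.im,cv2.COLOR_BGR2HSV)
  for u,v in ([(253,200),(301,257),(380,258),(206,262),(215,262),(120,225),(300,210),(300,290)] if n=="T" else [(318,195),(318,215),(275,182),(317,149),(320,290),(283,350),(255,220)]): print(n,u,v,hsv[v,u])
E
```

```text
T 253 200 [ 65 208  97]
T 301 257 [ 22 185  87]
T 380 258 [ 51  15 120]
T 206 262 [ 10 255  54]
T 215 262 [ 23 164  14]
T 120 225 [ 18 147  59]
T 300 210 [ 26 162  11]
T 300 290 [ 33  95 123]
S 318 195 [ 22 145 107]
S 318 215 [ 13 158  55]
S 275 182 [ 44  20 143]
S 317 149 [ 37  36 147]
S 320 290 [37 45 51]
S 283 350 [38 13 81]
S 255 220 [30 68 34]
```

View pics/A.png

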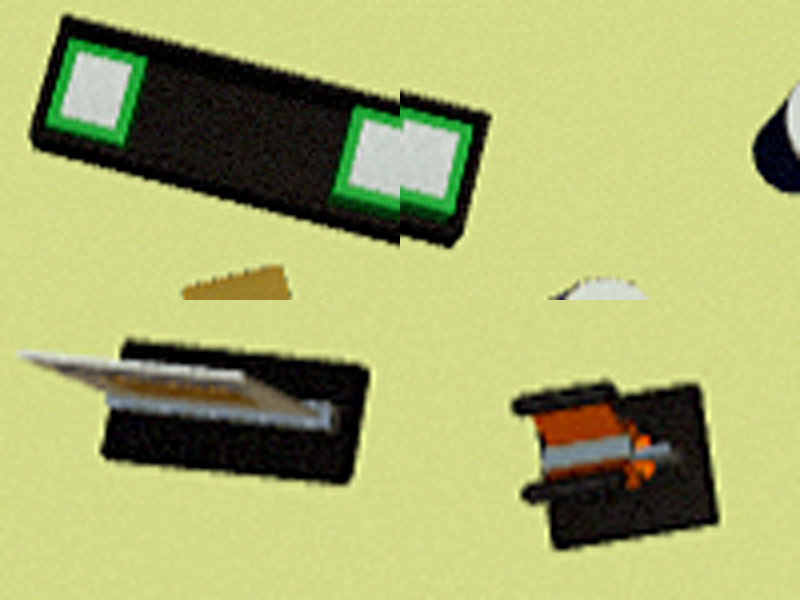

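View pics/B.png

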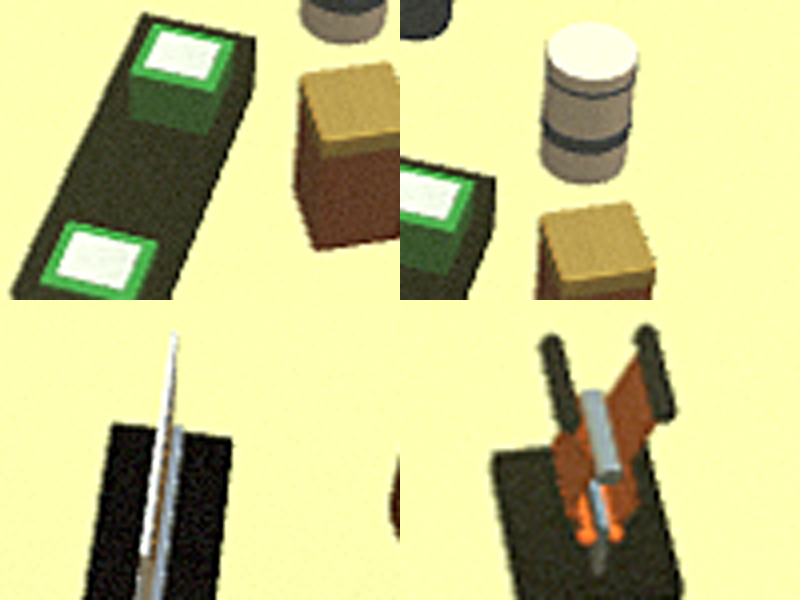

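The crops show the caddy, its green-ringed box tops, the tin and the jar clearly. The clip bars run roughly along world y, and so does the card edge. Next I'll measure all of these.

```bash
cat > m.py <<'E'
from h import *
T,S=Cam("top"),Cam("side")
def near(ms,u,v): return min(ms,key=lambda c:np.linalg.norm(c.reshape(-1,2).mean(0)-[u,v]))
def cen(c): m=cv2.moments(c);return m["m10"]/m["m00"],m["m01"]/m["m00"]
for n,C,pts in(("T",T,dict(a=(336,214),b=(264,197),tin=(301,256),jar=(381,258),cad=(300,207),base=(207,260),cb=(120,228))),("S",S,dict(a=(275,184),b=(255,237),tin=(318,195),jar=(317,149),cad=(265,216),base=(318,300),cb=(280,395)))):
    w=blobs(mask(C.im,(0,0,85),(179,75,255)),40)
    for k in "ab":
        c=near(blobs(mask(C.im,(0,0,95),(60,60,255)),40),*pts[k]);print(n,k,"white",rect(C.planes(c,.048)))
        g=near(blobs(mask(C.im,(55,120,60 if n=="T" else 70),(80,255,255)),40),*pts[k]);print(n,k,"green",rect(C.planes(g,.048)))
    c=near(blobs(mask(C.im,(15,100,70 if n=="T" else 80),(27,255,255)),40),*pts["tin"]);print(n,"tin",rect(C.planes(c,.1)))
    c=near(blobs(mask(C.im,(0,0,90 if n=="T" else 110),(179,55,255)),40),*pts["jar"]);P=C.planes(c,.094);(x,y),sz,a=cv2.fitEllipse((P[:,:2]*1000).astype(np.float32));print(n,"jar",round(x,1),round(y,1),np.round(sz,1))
    dk=cv2.inRange(C.im.max(2),0,45)|mask(C.im,(55,120,0),(80,255,255))
    for k,z in(("cad",.046),("base",.014),("cb",.018)):
        c=near(blobs(dk,100),*pts[k]);P=C.planes(cv2.convexHull(c),z);print(n,k,rect(P))
        q=cv2.approxPolyDP(cv2.convexHull(c),2.5,True).reshape(-1,2);print("   ",q.tolist(),(C.planes(q,z)[:,:2]*1000).round().tolist())
E
python3 m.py
```

```text
T a white (array([ 574.4, -160.2]), array([32.8, 39. ]), 76.3)
T a green (array([ 573.5, -159.9]), array([48.5, 55.5]), 76.8)
T b white (array([610.9,  12.6]), array([33.1, 39.5]), 77.6)
T b green (array([610.2,  12.5]), array([48.6, 55.1]), 77.2)
T tin (array([467.1, -77. ]), array([57.9, 56.4]), 15.6)
T jar 470.2 -256.4 [55.9 56.4]
T cad (array([588.8, -73.2]), array([241.1,  83.9]), 76.8)
    [[255, 180], [352, 204], [345, 233], [341, 236], [248, 211]] [[653.0, 35.0], [601.0, -200.0], [530.0, -183.0], [522.0, -173.0], [576.0, 49.0]]
T base (array([466.9, 156.2]), array([76.6, 91.4]), 11.2)
    [[219, 242], [223, 268], [191, 274], [184, 263], [183, 245]] [[504.0, 118.0], [441.0, 105.0], [425.0, 181.0], [450.0, 199.0], [494.0, 205.0]]
T cb (array([532.3, 357.8]), array([123.5,  59. ]), 85.8)
    [[100, 213], [148, 219], [145, 239], [96, 236]] [[566.0, 415.0], [554.0, 296.0], [505.0, 298.0], [508.0, 418.0]]
S a white (array([ 574.5, -163.1]), array([34.2, 39.6]), 75.4)
S a green (array([ 573.8, -161.3]), array([49. , 54.3]), 76.5)
S b white (array([611.4,  10. ]), array([34.1, 40.1]), 77.7)
S b green (array([610.5,  11.4]), array([49.1, 55. ]), 77.2)
S tin (array([467.7, -77.7]), array([56.9, 58. ]), 15.8)
S jar 471.1 -257.8 [54.6 55.3]
S cad (array([591.6, -58.1]), array([272.6,  86.5]), 76.8)
    [[292, 179], [292, 194], [265, 261], [234, 254], [233, 242], [265, 174]] [[533.0, -184.0], [530.0, -130.0], [581.0, 82.0], [651.0, 68.0], [657.0, 34.0], [603.0, -198.0]]
S base (array([465., 154.]), array([68.4, 83.3]), 11.3)
    [[328, 284], [335, 315], [304, 318], [299, 286]] [[440.0, 111.0], [426.0, 188.0], [491.0, 199.0], [504.0, 121.0]]
S cb (array([515.6, 356. ]), array([106.6,  23.3]), 86.0)
    [[295, 364], [291, 419], [279, 419], [286, 363]] [[506.0, 303.0], [509.0, 407.0], [530.0, 408.0], [523.0, 302.0]]
```

Both views agree:
- **Caddy:** centre about (592,-74) mm, y axis at about 77°.
- **Tin:** (467.5,-77.4), sides at 15.7°.
- **Jar:** (470.6,-257).
- **Clip:** about (465,154), x axis at about 11.3°.
- **Card:** about (532,358), x axis at about -4.1°.

I'm moving towards the tin.

Request:
move_arm --pt "0.333 -0.842 0 0 0 -0.005 1" --pt "0.333 -0.842 0 0 0 -0.005 1" --pt "0.333 -0.842 0 0 0 -0.005 1" --pt "0.333 -0.842 0 0 0 -0.005 1" --pt "0.333 -0.842 0 0 0 -0.005 1" --pt "0.333 -0.842 0 0 0 -0.005 1" --pt "0.333 -0.842 0 0 0 -0.005 1" --pt "0.333 -0.842 0 0 0 -0.005 1" --pt "0.333 -0.842 0 0 0 -0.005 1" --pt "0.333 -0.842 0 0 0 -0.005 1" --pt "0.333 -0.842 0 0 0 -0.005 1" --pt "0.333 -0.842 0 0 0 -0.005 1" --pt "0.333 -0.842 0 0 0 -0.005 1" --pt "0.333 -0.842 0 0 0 -0.005 1" --pt "0.333 -0.842 0 0 0 -0.005 1"

```text
time_s: 1.8
ee_pos: [0.3981, 0.301, 0.2315]
ee_rot: [0.0, 0.399, 0.917, 0.0]
force: [0.8, 1.1, 0.0]
finger_gap: 0.0855
grasp_force: 0.0
```

```bash
cat >> h.py <<'E'
from scipy.spatial.transform import Rotation as Ro
def st():
    s=r.read_state();w,x,y,z=s["ee_rot"];R=Ro.from_quat([x,y,z,w]).as_matrix()
    print("t %.2f"%s["time_s"],"pos",(s["ee_pos"]*1000).round(1),"closeang %.2f"%np.degrees(np.arctan2(R[1,1],R[0,1])),"tilt",(R[:2,2]).round(4),"q",s["q"].round(2),"F",s["force"].round(1),"gap %.1f gf %.1f"%(s["finger_gap"]*1e3,s["grasp_force"]));return s,R
E
python3 - <<'E'
from h import *
st()
T,S=Cam("top"),Cam("side")
print("tin pred T",T.proj([.467,-.077,.1]))
# card top edge: bright pixels around the card
for n,C,(x0,y0,x1,y1) in(("T",T,(70,208,135,232)),("S",S,(265,330,300,419))):
    v=C.im[y0:y1,x0:x1].max(2);
    m=mask(C.im,(0,0,60),(179,60,255));m2=np.zeros_like(m);m2[y0:y1,x0:x1]=m[y0:y1,x0:x1]
    for c in blobs(m2,5)[:3]:
        q=cv2.approxPolyDP(c,1.5,True).reshape(-1,2);print(n,q.tolist(),(C.planes(q,.13)[:,:2]*1e3).round().tolist())
print("expected corners",[T.proj([.532+.003*k,.358+.05*k,.13]).round(1).tolist() for k in(-1,1)],[S.proj([.532+.003*k,.358+.05*k,.13]).round(1).tolist() for k in(-1,1)])
E
```

```text
t 1.80 pos [398.1 301.  231.5] closeang 42.91 tilt [0.0004 0.0003] q [-0.91  0.31  0.21  2.12 -0.1   0.72  0.12] F [0.8 1.1 0. ] gap 85.5 gf 0.0
tin pred T [300.65694719 255.93233712]
T [[78, 215], [123, 221], [122, 219]] [[538.0, 411.0], [528.0, 311.0], [532.0, 314.0]]
T [[96, 223], [98, 226], [134, 229], [133, 227]] [[521.0, 369.0], [515.0, 364.0], [511.0, 285.0], [515.0, 288.0]]
S [[285, 361], [283, 361], [277, 409], [274, 409], [274, 397], [272, 418], [278, 418]] [[525.0, 353.0], [528.0, 354.0], [533.0, 434.0], [538.0, 435.0], [539.0, 416.0], [540.0, 449.0], [531.0, 448.0]]
S [[283, 337], [275, 388], [276, 394], [283, 352]] [[531.0, 309.0], [539.0, 401.0], [536.0, 411.0], [529.0, 337.0]]
expected corners [[124.5, 220.4], [79.1, 216.3]] [[283.9, 336.4], [276.9, 392.5]]
```

Request:
move_arm --pt "0.154 -0.841 0 0 0 -0.00504 1" --pt "0.154 -0.841 0 0 0 -0.00504 1" --pt "0.154 -0.841 0 0 0 -0.00504 1" --pt "0.154 -0.841 0 0 0 -0.00504 1" --pt "0.154 -0.841 0 0 0 -0.00504 1" --pt "0.154 -0.841 0 0 0 -0.00504 1" --pt "0.154 -0.841 0 0 0 -0.00504 1" --pt "0.154 -0.841 0 0 0 -0.00504 1" --pt "0.154 -0.841 0 0 0 -0.00504 1" --pt "0.154 -0.841 0 0 0 -0.00504 1" --pt "0.154 -0.841 0 0 0 -0.00504 1" --pt "0.154 -0.841 0 0 0 -0.00504 1" --pt "0.154 -0.841 0 0 0 -0.00504 1" --pt "0.154 -0.841 0 0 0 -0.00504 1" --pt "0.154 -0.841 0 0 0 -0.00504 1" --pt "0 0 -0.8 0 0 0 1" --pt "0 0 -0.8 0 0 0 1" --pt "0 0 -0.4 0 0 0 1" --pt "0 0 0 0 0 0 1"

```text
time_s: 3.8
ee_pos: [0.4659, -0.0755, 0.17]
ee_rot: [-0.001, 0.603, 0.798, -0.001]
force: [-1.0, -0.6, -1.1]
finger_gap: 0.0854
grasp_force: 0.0
```

Run:
```python
from h import *
st()
W=Cam("wrist");cv2.imwrite("pics/w1.png",W.im)
for k,p in dict(tin=[.4675,-.0774,.1],tcp=r.read_state()["ee_pos"]).items(): print(k,W.proj(p))
```

```text
t 3.80 pos [465.9 -75.5 170. ] closeang 15.83 tilt [-0.0034  0.0003] q [-0.24  0.4   0.39  2.23 -0.28  0.56  0.64] F [-1.  -0.6 -1.1] gap 85.4 gf 0.0
tin [281.01932162 227.92502231]
tcp [280.87647366 279.1408091 ]
```

View pics/w1.png

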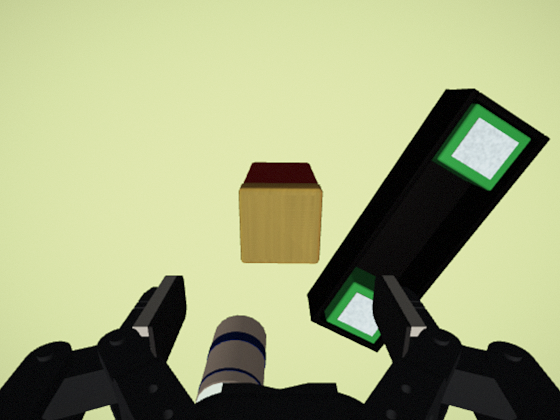

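The wrist view shows the tin lid centred at (281,225), 3 px from prediction and square to the fingers. I'll descend.

Request:
move_arm --pt "0.03 -0.04 -0.72 0 0 0 1" --pt "0 0 -0.72 0 0 0 1" --pt "0 0 -0.72 0 0 0 1" --pt "0 0 -0.72 0 0 0 1" --pt "0 0 -0.72 0 0 0 1" --pt "0 0 0 0 0 0 1" --pt "0 0 0 0 0 0 1"

```text
time_s: 4.55
ee_pos: [0.4686, -0.0772, 0.0641]
ee_rot: [0.0, 0.603, 0.798, 0.0]
force: [-0.0, -0.4, -0.7]
finger_gap: 0.0854
grasp_force: 0.0
```

Run:
```python
from h import *
st()
```

```text
t 4.55 pos [468.6 -77.2  64.1] closeang 15.82 tilt [0.0012 0.    ] q [-0.1   0.59  0.22  2.28 -0.42  0.3   0.76] F [-0.  -0.4 -0.7] gap 85.4 gf 0.0
```

Request:
move_arm --pt "0 0 0 0 0 0 0" --pt "0 0 0 0 0 0 0" --pt "0 0 0 0 0 0 0" --pt "0 0 0 0 0 0 0" --pt "0 0 0 0 0 0 0" --pt "0 0 0 0 0 0 0" --force 35

```text
time_s: 5.15
ee_pos: [0.4683, -0.0773, 0.0646]
ee_rot: [0.001, 0.603, 0.798, 0.001]
force: [-1.4, -0.6, 6.1]
finger_gap: 0.0555
grasp_force: 35.9
```

Run:
```python
from h import *
st()
```

```text
t 5.15 pos [468.3 -77.3  64.6] closeang 15.79 tilt [0.0018 0.0001] q [-0.1   0.59  0.22  2.28 -0.42  0.3   0.77] F [-1.4 -0.6  6.1] gap 55.5 gf 35.9
```

Request:
move_arm --pt "0 0 0.667 0 0 0 0" --pt "0 0 0.667 0 0 0 0" --pt "0 0 0.667 0 0 0 0" --pt "0 0 0.667 0 0 0 0" --pt "0.727 0.19 0 0 0 -0.01333 0" --pt "0.727 0.19 0 0 0 -0.01333 0" --pt "0.727 0.19 0 0 0 -0.01333 0" --pt "0.727 0.19 0 0 0 -0.01333 0" --pt "0.727 0.19 0 0 0 -0.01333 0" --pt "0.727 0.19 0 0 0 -0.01333 0" --pt "0 0 0 0 0 0 0" --pt "0 0 0 0 0 0 0" --pt "0 0 0 0 0 0 0"

```text
time_s: 6.45
ee_pos: [0.5971, -0.0432, 0.1433]
ee_rot: [-0.001, 0.783, 0.623, -0.001]
force: [-0.3, -0.3, -2.4]
finger_gap: 0.0553
grasp_force: 39.7
```

Run:
```python
from h import *
s,R=st()
print("dxy",np.array([599.1,-43.1])-s["ee_pos"][:2]*1e3)
T,S=Cam("top"),Cam("side");b=lambda im:np.clip(im.astype(float)*1.8,0,255).astype(np.uint8)
cv2.imwrite("pics/c1.png",cv2.resize(np.hstack([b(T.im[140:260,220:380]),b(S.im[150:270,210:370])]),None,fx=2.5,fy=2.5))
```

```text
t 6.45 pos [597.1 -43.2 143.3] closeang -13.00 tilt [-0.0018  0.0002] q [-0.36  0.6   0.52  1.98 -0.46  0.68  0.22] F [-0.3 -0.3 -2.4] gap 55.3 gf 39.7
dxy [2.01007682 0.12831785]
```

View pics/c1.png

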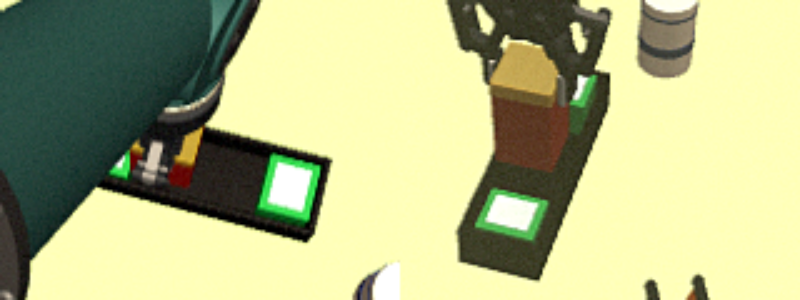

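The tin is held upright over the slot, with the +y green box visible beside it. I'll descend in two stages.

Request:
move_arm --pt "0.04 0 -0.5 0 0 0 0" --pt "0 0 -0.5 0 0 0 0" --pt "0 0 -0.25 0 0 0 0" --pt "0 0 0 0 0 0 0" --pt "0 0 0 0 0 0 0"

```text
time_s: 7.05
ee_pos: [0.5996, -0.0432, 0.1053]
ee_rot: [-0.0, 0.783, 0.622, -0.0]
force: [-0.7, -0.4, -2.7]
finger_gap: 0.0549
grasp_force: 39.6
```

Run:
```python
from h import *
s,R=st()
print("dxy",np.array([599.1,-43.1])-s["ee_pos"][:2]*1e3)
```

```text
t 7.05 pos [599.6 -43.2 105.3] closeang -13.00 tilt [-0.001  -0.0002] q [-0.33  0.66  0.47  2.   -0.5   0.61  0.25] F [-0.7 -0.4 -2.7] gap 54.9 gf 39.6
dxy [-0.54080889  0.09254828]
```

Request:
move_arm --pt "-0.02 0 -0.45 0 0 0 0" --pt "0 0 -0.4 0 0 0 0" --pt "0 0 -0.1 0 0 0 0" --pt "0 0 -0.1 0 0 0 0" --pt "0 0 -0.07 0 0 0 0" --pt "0 0 0 0 0 0 0" --pt "0 0 0 0 0 0 0"

```text
time_s: 7.75
ee_pos: [0.5995, -0.0431, 0.0725]
ee_rot: [0.0, 0.783, 0.623, 0.0]
force: [-0.4, -0.6, -2.8]
finger_gap: 0.0553
grasp_force: 39.6
```

Run:
```python
from h import *
s,R=st()
```

```text
t 7.75 pos [599.5 -43.1  72.5] closeang -13.00 tilt [ 0.0005 -0.0001] q [-0.3   0.7   0.43  2.01 -0.54  0.55  0.28] F [-0.4 -0.6 -2.8] gap 55.3 gf 39.6
```

Request:
move_arm --pt "0 0 -0.05 0 0 0 0" --pt "0 0 -0.04 0 0 0 0" --pt "0 0 0 0 0 0 0" --pt "0 0 0 0 0 0 0"

```text
time_s: 8.15
ee_pos: [0.5997, -0.043, 0.0707]
ee_rot: [0.0, 0.783, 0.623, 0.001]
force: [-2.6, 0.9, 4.8]
finger_gap: 0.0554
grasp_force: 40.4
```

The tin touched the floor at the predicted height. I'll release it, rise and go to the jar.

Request:
move_arm --pt "0 0 0 0 0 0 1" --pt "0 0 0 0 0 0 1" --pt "0 0 0 0 0 0 1" --pt "0 0 0 0 0 0 1" --pt "0 0 0.4 0 0 0 1" --pt "0 0 0.8 0 0 0 1" --pt "0 0 0.9 0 0 0 1" --pt "0 0 0.9 0 0 0 1" --pt "-0.43 -0.713 0 0 0 0 1" --pt "-0.43 -0.713 0 0 0 0 1" --pt "-0.43 -0.713 0 0 0 0 1" --pt "-0.43 -0.713 0 0 0 0 1" --pt "-0.43 -0.713 0 0 0 0 1" --pt "-0.43 -0.713 0 0 0 0 1" --pt "-0.43 -0.713 0 0 0 0 1" --pt "-0.43 -0.713 0 0 0 0 1" --pt "-0.43 -0.713 0 0 0 0 1" --pt "-0.43 -0.713 0 0 0 0 1" --pt "0 0 0 0 0 0 1" --pt "0 0 0 0 0 0 1"

```text
time_s: 10.15
ee_pos: [0.4703, -0.2572, 0.1602]
ee_rot: [0.0, 0.783, 0.622, 0.0]
force: [0.3, 1.1, 0.2]
finger_gap: 0.0853
grasp_force: 0.0
```

Run:
```python
from h import *
s,R=st()
S=Cam("side");T=Cam("top")
ms=blobs(mask(S.im,(15,100,80),(27,255,255)),40)
for c in ms[:3]: print("brass",rect(S.planes(c,.106)))
ms=blobs(mask(T.im,(15,100,70),(27,255,255)),40)
for c in ms[:3]: print("brass T",rect(T.planes(c,.106)))
W=Cam("wrist")
ms=blobs(mask(W.im,(0,0,90),(179,60,255)),200)
for c in ms[:4]:
  if len(c)>5: P=W.planes(c,.094);print(c.reshape(-1,2).mean(0).round(),(np.array(cv2.fitEllipse((P[:,:2]*1e3).astype(np.float32))[0])).round(1),np.round(cv2.fitEllipse((P[:,:2]*1e3).astype(np.float32))[1],1))
print(W.proj([.4706,-.2571,.094]))
```

```text
t 10.15 pos [ 470.3 -257.2  160.2] closeang -13.08 tilt [0.0008 0.0001] q [ 0.04  0.51  0.51  2.11 -0.42  0.62  0.62] F [0.3 1.1 0.2] gap 85.3 gf 0.0
brass (array([ 997.9, -330.3]), array([ 68.5, 153.2]), 89.8)
brass (array([ 993.9, -253.7]), array([ 70.4, 145.6]), 89.7)
brass (array([598.1, -42.3]), array([56.7, 57.8]), 76.1)
brass T (array([832.8, 358.7]), array([129. , 171.1]), 0.2)
brass T (array([597.7, -41.9]), array([56.1, 58.4]), 76.7)
brass T (array([1047.4,  424.8]), array([ 46.3, 102.4]), 82.2)
[276. 225.] [ 470.5 -256.9] [57.4 58.4]
[392.  47.] [ 558.3 -163.3] [32.1 38.3]
[480. 332.] [ 600.8 -374. ] [27.2 52.3]
[278.74896434 228.8784948 ]
```

Measured, the tin stands at (598,-42) with its lid at the right height, and the jar matches its earlier position. Grasping the jar.

Request:
move_arm --pt "0 0 -0.82 0 0 0 1" --pt "0 0 -0.82 0 0 0 1" --pt "0 0 -0.82 0 0 0 1" --pt "0 0 -0.8 0 0 0 1" --pt "0 0 0 0 0 0 1" --pt "0 0 0 0 0 0 1" --pt "0 0 0 0 0 0 0" --pt "0 0 0 0 0 0 0" --pt "0 0 0 0 0 0 0" --pt "0 0 0 0 0 0 0" --pt "0 0 0 0 0 0 0" --pt "0 0 0 0 0 0 0" --force 35

```text
time_s: 11.5
ee_pos: [0.4711, -0.2571, 0.0633]
ee_rot: [0.001, 0.783, 0.623, 0.001]
force: [-1.5, 0.5, 6.2]
finger_gap: 0.0591
grasp_force: 37.2
```

Run:
```python
from h import *
s,R=st()
```

```text
t 11.50 pos [ 471.1 -257.1   63.3] closeang -12.99 tilt [ 0.0023 -0.0005] q [ 0.16  0.65  0.36  2.15 -0.55  0.42  0.73] F [-1.5  0.5  6.2] gap 59.1 gf 37.2
```

Request:
move_arm --pt "0 0 0.767 0 0 0 0" --pt "0 0 0.767 0 0 0 0" --pt "0 0 0.767 0 0 0 0" --pt "0 0 0.767 0 0 0 0" --pt "0 0 0.767 0 0 0 0" --pt "0.476 0.643 0 0 0 0 0" --pt "0.476 0.643 0 0 0 0 0" --pt "0.476 0.643 0 0 0 0 0" --pt "0.476 0.643 0 0 0 0 0" --pt "0.476 0.643 0 0 0 0 0" --pt "0.476 0.643 0 0 0 0 0" --pt "0.476 0.643 0 0 0 0 0" --pt "0.476 0.643 0 0 0 0 0" --pt "0 0 0 0 0 0 0" --pt "0 0 0 0 0 0 0" --pt "0 0 0 0 0 0 0"

```text
time_s: 13.1
ee_pos: [0.5835, -0.1036, 0.1769]
ee_rot: [-0.0, 0.783, 0.622, -0.0]
force: [-0.5, -0.3, -2.5]
finger_gap: 0.0589
grasp_force: 39.3
```

Run:
```python
from h import *
s,R=st()
print("dxy",np.array([585.4,-102.7])-s["ee_pos"][:2]*1e3)
W=Cam("wrist")
for c in blobs(mask(W.im,(0,0,90),(179,60,255)),200)[:6]:
  if len(c)>5:
    z=s["ee_pos"][2]-.0633+.094;P=W.planes(c,z);e=cv2.fitEllipse((P[:,:2]*1e3).astype(np.float32));print("W",c.reshape(-1,2).mean(0).round(),np.round(e[0],1),np.round(e[1],1))
```

```text
t 13.10 pos [ 583.5 -103.6  176.9] closeang -13.07 tilt [-0.0007 -0.0005] q [-0.29  0.55  0.55  1.98 -0.42  0.73  0.29] F [-0.5 -0.3 -2.5] gap 58.9 gf 39.3
dxy [1.9186739  0.85364804]
W [278. 311.] [ 583.4 -102.9] [57.3 57.7]
W [490.  35.] [671.9 -19.3] [19.8 33.3]
W [279.  46.] [605.6  -8.2] [15.9 19.3]
```

Request:
move_arm --pt "0.04 0.02 0 0 0 0 0" --pt "0 0 0 0 0 0 0" --pt "0 0 -0.6 0 0 0 0" --pt "0 0 -0.6 0 0 0 0" --pt "0 0 -0.6 0 0 0 0" --pt "0 0 0 0 0 0 0" --pt "0 0 0 0 0 0 0"

```text
time_s: 13.85
ee_pos: [0.5856, -0.1024, 0.1229]
ee_rot: [-0.0, 0.783, 0.622, -0.0]
force: [0.6, -1.5, -2.4]
finger_gap: 0.0586
grasp_force: 39.3
```

Run:
```python
from h import *
s,R=st()
print("dxy",np.array([585.4,-102.9])-s["ee_pos"][:2]*1e3)
T,S=Cam("top"),Cam("side");b=lambda im:np.clip(im.astype(float)*1.8,0,255).astype(np.uint8)
cv2.imwrite("pics/c2.png",cv2.resize(np.hstack([b(T.im[140:260,220:380]),b(S.im[150:270,210:370])]),None,fx=2.5,fy=2.5))
```

```text
t 13.85 pos [ 585.6 -102.4  122.9] closeang -13.03 tilt [-0.0004 -0.0002] q [-0.24  0.62  0.49  2.   -0.49  0.63  0.34] F [ 0.6 -1.5 -2.4] gap 58.6 gf 39.3
dxy [-0.23160196 -0.49643344]
```

View pics/c2.png

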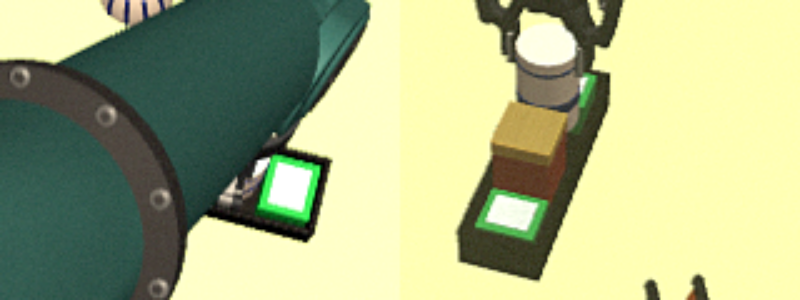

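The jar is upright behind the tin and in line with the slot. Lowering it.

Request:
move_arm --pt "0 -0.033 -0.4 0 0 0 0" --pt "0 0 -0.4 0 0 0 0" --pt "0 0 -0.4 0 0 0 0" --pt "0 0 -0.3 0 0 0 0" --pt "0 0 -0.1 0 0 0 0" --pt "0 0 -0.07 0 0 0 0" --pt "0 0 -0.05 0 0 0 0" --pt "0 0 0 0 0 0 0" --pt "0 0 0 0 0 0 0"

```text
time_s: 14.85
ee_pos: [0.586, -0.1031, 0.0715]
ee_rot: [0.0, 0.783, 0.623, 0.0]
force: [-0.6, -0.8, -2.2]
finger_gap: 0.0589
grasp_force: 39.3
```

Request:
move_arm --pt "0 0 -0.05 0 0 0 0" --pt "0 0 -0.04 0 0 0 0" --pt "0 0 0 0 0 0 0" --pt "0 0 0 0 0 0 0"

```text
time_s: 15.25
ee_pos: [0.586, -0.103, 0.0693]
ee_rot: [0.0, 0.783, 0.623, 0.0]
force: [-1.4, -0.4, 6.0]
finger_gap: 0.0591
grasp_force: 39.9
```

The jar is down as well. I'll release it, rise and go above the clip.

Request:
move_arm --pt "0 0 0 0 0 0 1" --pt "0 0 0 0 0 0 1" --pt "0 0 0 0 0 0 1" --pt "0 0 0 0 0 0 1" --pt "0 0 0.6 0 0 0 1" --pt "0 0 0.9 0 0 0 1" --pt "0 0 0.9 0 0 0 1" --pt "0 0 0.9 0 0 0 1" --pt "0 0 0.9 0 0 0 1"

```text
time_s: 16.15
ee_pos: [0.5855, -0.103, 0.1954]
ee_rot: [-0.0, 0.783, 0.623, -0.0]
force: [0.0, 0.6, -0.6]
finger_gap: 0.0855
grasp_force: 0.0
```

Request:
move_arm --pt "-0.322 0.694 0 0 0 0.00563 1" --pt "-0.322 0.694 0 0 0 0.00563 1" --pt "-0.322 0.694 0 0 0 0.00563 1" --pt "-0.322 0.694 0 0 0 0.00563 1" --pt "-0.322 0.694 0 0 0 0.00563 1" --pt "-0.322 0.694 0 0 0 0.00563 1" --pt "-0.322 0.694 0 0 0 0.00563 1" --pt "-0.322 0.694 0 0 0 0.00563 1" --pt "-0.322 0.694 0 0 0 0.00563 1" --pt "-0.322 0.694 0 0 0 0.00563 1" --pt "-0.322 0.694 0 0 0 0.00563 1" --pt "-0.322 0.694 0 0 0 0.00563 1" --pt "0 0 0 0 0 0 1" --pt "0 0 0 0 0 0 1"

```text
time_s: 17.55
ee_pos: [0.4698, 0.1468, 0.1945]
ee_rot: [0.0, 0.634, 0.774, 0.0]
force: [0.6, -1.0, -0.1]
finger_gap: 0.0854
grasp_force: 0.0
```

Run:
```python
from h import *
s,R=st()
S=Cam("side");T=Cam("top")
for n,C in(("S",S),("T",T)):
  for c in blobs(mask(C.im,(0,0,95),(179,60,255)),60):
    for z in(.048,.1):
      P=C.planes(c,z);
      if .5<P[:,0].mean()<.68 and -.22<P[:,1].mean()<.05: print(n,z,rect(P))
W=Cam("wrist");cv2.imwrite("pics/w2.png",np.clip(W.im.astype(float)*1.8,0,255).astype(np.uint8))
print(W.proj([.465,.154,.12]))
```

```text
t 17.55 pos [469.8 146.8 194.5] closeang 11.36 tilt [ 0.0003 -0.0002] q [-0.77  0.39  0.48  2.17 -0.3   0.64  0.13] F [ 0.6 -1.  -0.1] gap 85.4 gf 0.0
S 0.048 (array([ 588.5, -158.1]), array([61.1, 62.3]), 62.0)
S 0.1 (array([ 584.5, -103.7]), array([57.4, 58.5]), 62.0)
S 0.048 (array([611.2,  10. ]), array([34.1, 40.5]), 77.7)
T 0.048 (array([ 597.6, -106.3]), array([59.1, 57.5]), 1.2)
T 0.1 (array([ 585.3, -102.5]), array([55.9, 54.3]), 1.2)
T 0.048 (array([ 574.1, -159.9]), array([33.2, 40. ]), 76.3)
T 0.1 (array([ 563.1, -153.2]), array([31.4, 37.8]), 76.3)
T 0.048 (array([610.9,  12.9]), array([33.6, 39.5]), 77.3)
T 0.1 (array([597.8,  10.1]), array([31.8, 37.3]), 77.3)
[273.98323162 209.92285751]
```

View pics/w2.png

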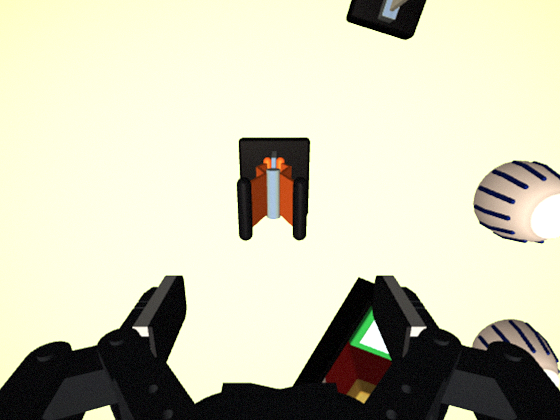

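The packing is good: jar at (585,-103) and the boxes have not shifted. In the wrist view the clip bars are at u=245 and u=300, v=178–240, aligned with the finger axis. Their midpoint (272,209) matches the prediction of (274,210).

Run:
```python
from h import *
s,R=st();W=Cam("wrist")
dk=cv2.inRange(W.im.max(2),0,25);dk[:170]=0;dk[250:]=0;dk[:,:225]=0;dk[:,320:]=0
dk[:215]=0
for c in blobs(dk,30):
    x,y,w,h=cv2.boundingRect(c);print(x,y,w,h)
    for u,v in((x+w/2-.5,y+h-1),): print((W.plane(u,v,.12)*1e3).round(1))
for p in((272.3,209),(245,209),(299.6,209)): 
    X=W.plane(*p,.12)*1e3;print(p,X.round(1),"rel tool",(R.T@(X-s["ee_pos"]*1e3)).round(1))
```

```text
t 17.70 pos [470.4 145.6 194.6] closeang 11.19 tilt [ 0.0006 -0.0006] q [-0.77  0.39  0.48  2.17 -0.3   0.64  0.13] F [0.7 0.5 0.6] gap 85.5 gf 0.0
239 215 13 25
[448.9 128.3 120. ]
293 215 13 25
[486.8 135.7 120. ]
(272.3, 209) [463.8 154.3 120. ] rel tool [ 9.9 -4.8 74.6]
(245, 209) [445.2 150.6 120. ] rel tool [  9.9 -23.7  74.6]
(299.6, 209) [482.3 158.  120. ] rel tool [ 9.9 14.1 74.6]
```

Request:
move_arm --pt "-0.11 0.14 0 0 0 0 1" --pt "-0.11 0.14 0 0 0 0 1" --pt "0 0 -0.6 0 0 0 1" --pt "0 0 -0.6 0 0 0 1" --pt "0 0 -0.6 0 0 0 1" --pt "0 0 -0.6 0 0 0 1" --pt "0 0 -0.64 0 0 0 1" --pt "0 0 0 0 0 0 1" --pt "0 0 0 0 0 0 0.7" --pt "0 0 0 0 0 0 0.7" --force 30

```text
time_s: 18.75
ee_pos: [0.4638, 0.1555, 0.1041]
ee_rot: [0.0, 0.634, 0.773, 0.001]
force: [1.5, 0.1, 0.2]
finger_gap: 0.0605
grasp_force: 0.0
```

Run:
```python
from h import *
s,R=st();S=Cam("side");W=Cam("wrist")
b=lambda im:np.clip(im.astype(float)*1.8,0,255).astype(np.uint8)
u,v=S.proj([.464,.154,.1]).astype(int);u=max(u,70)
cv2.imwrite("pics/c3.png",np.hstack([cv2.resize(b(S.im[v-60:v+60,u-60:u+60]),(400,400)),cv2.resize(b(W.im[100:380,140:420]),(400,400))]))
```

```text
t 18.75 pos [463.8 155.5 104.1] closeang 11.33 tilt [0.0013 0.0005] q [-0.67  0.54  0.35  2.24 -0.43  0.43  0.22] F [1.5 0.1 0.2] gap 60.5 gf 0.0
```

View pics/c3.png

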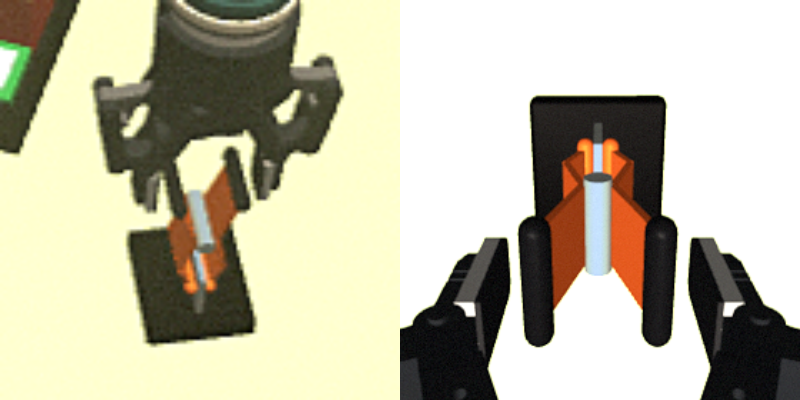

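The fingers straddle both bars and are centred, with equal gaps in the wrist crop (508–520 and 677–692). I'll squeeze while rising slightly.

Request:
move_arm --pt "0 0 0 0 0 0 0.5" --pt "0 0 0 0 0 0 0.4" --pt "0 0 0.05 0 0 0 0.3" --pt "0 0 0.05 0 0 0 0.2" --pt "0 0 0.05 0 0 0 0" --pt "0 0 0.05 0 0 0 0" --pt "0 0 0 0 0 0 0" --pt "0 0 0 0 0 0 0"

```text
time_s: 19.65
ee_pos: [0.4632, 0.1553, 0.1093]
ee_rot: [0.0, 0.634, 0.773, 0.0]
force: [0.0, -1.1, -1.1]
finger_gap: 0.023
grasp_force: 30.1
```

Run:
```python
from h import *
s,R=st();S=Cam("side");W=Cam("wrist")
b=lambda im:np.clip(im.astype(float)*1.8,0,255).astype(np.uint8)
u,v=S.proj([.464,.154,.1]).astype(int);u=max(u,70)
cv2.imwrite("pics/c4.png",np.hstack([cv2.resize(b(S.im[v-60:v+60,u-60:u+60]),(400,400)),cv2.resize(b(W.im[100:380,140:420]),(400,400))]))
```

```text
t 19.65 pos [463.2 155.3 109.3] closeang 11.33 tilt [0.0001 0.    ] q [-0.68  0.53  0.36  2.24 -0.43  0.44  0.22] F [ 0.  -1.1 -1.1] gap 23.0 gf 30.1
```

View pics/c4.png

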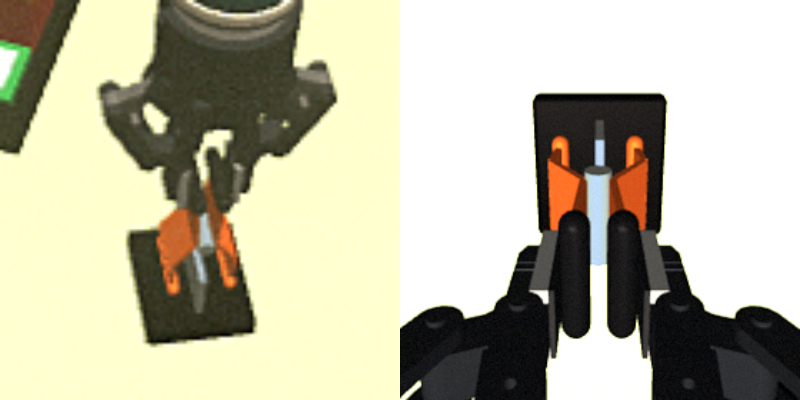

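The clip is wide open, with the jaws clear of the tab on both sides (tips at 560 and 635 against the tab at 600). I'll lift it and carry it high to the card.

Request:
move_arm --pt "0 0 0.3 0 0 0 0" --pt "0 0 0.6 0 0 0 0" --pt "0 0 0.7 0 0 0 0" --pt "0 0 0.7 0 0 0 0" --pt "0 0 0.7 0 0 0 0" --pt "0 0 0.7 0 0 0 0" --pt "0 0 0.7 0 0 0 0" --pt "0.233 0.678 0 0 0 -0.00428 0" --pt "0.233 0.678 0 0 0 -0.00428 0" --pt "0.233 0.678 0 0 0 -0.00428 0" --pt "0.233 0.678 0 0 0 -0.00428 0" --pt "0.233 0.678 0 0 0 -0.00428 0" --pt "0.233 0.678 0 0 0 -0.00428 0" --pt "0.233 0.678 0 0 0 -0.00428 0" --pt "0.233 0.678 0 0 0 -0.00428 0" --pt "0.233 0.678 0 0 0 -0.00428 0" --pt "0.233 0.678 0 0 0 -0.00428 0" --pt "0 0 0 0 0 0 0" --pt "0 0 0 0 0 0 0" --pt "0 0 0 0 0 0 0"

```text
time_s: 21.75
ee_pos: [0.5328, 0.3568, 0.2414]
ee_rot: [0.0, 0.732, 0.681, -0.001]
force: [-0.0, 0.5, -0.4]
finger_gap: 0.024
grasp_force: 30.1
```

Run:
```python
from h import *
s,R=st()
for n in("side","wrist","top"):
    C=Cam(n);print(n,"tcp px",C.proj(s["ee_pos"]).round(),"card ends px",[C.proj([.5335+k*.0036,.359+k*.05,.13]).round().tolist() for k in(-1,1)])
    m=mask(C.im,(3,150,35),(16,255,255));cv2.imwrite(f"/tmp/{n}.png",C.im)
    for c in blobs(m,15)[:8]:
        q=cv2.approxPolyDP(c,2,True).reshape(-1,2);print("  ",cv2.contourArea(c),q.tolist())
```

```text
t 21.75 pos [532.8 356.8 241.4] closeang -4.15 tilt [-0.0007 -0.0012] q [-1.04  0.53  0.56  1.81 -0.35  0.9  -0.4 ] F [-0.   0.5 -0.4] gap 24.0 gf 30.1
side tcp px [281. 329.] card ends px [[283.0, 337.0], [276.0, 393.0]]
   4189.5 [[76, 335], [44, 419], [77, 419], [71, 417], [92, 362], [102, 365], [119, 364], [130, 368], [115, 418], [130, 419], [147, 356], [143, 340]]
   2665.0 [[0, 138], [59, 55], [174, 59], [179, 47], [55, 41], [1, 113]]
   1664.0 [[550, 33], [535, 44], [527, 65], [553, 114], [557, 114], [559, 34]]
   448.0 [[342, 364], [338, 378], [340, 389], [351, 397], [361, 394], [369, 373], [365, 379], [355, 381], [343, 373]]
   198.0 [[288, 335], [284, 348], [290, 354], [289, 364], [292, 365], [295, 337]]
   158.5 [[272, 333], [267, 348], [268, 362], [271, 361], [271, 352], [276, 347], [278, 335], [273, 337]]
   41.5 [[247, 212], [251, 215], [247, 217], [248, 220], [253, 220], [250, 224], [247, 223], [255, 226], [252, 213]]
wrist tcp px [279. 277.] card ends px [[280.0, 259.0], [280.0, 140.0]]
   7829.0 [[559, 41], [524, 48], [520, 52], [497, 209], [528, 225], [559, 223], [5
[... 8679 characters left out ...]
[61, 3], [60, 8], [50, 0], [55, 10], [45, 15], [45, 12], [42, 12], [44, 7], [41, 7], [48, 0], [45, 0], [45, 3], [42, 0], [41, 5], [38, 3], [40, 0], [38, 5], [33, 4], [37, 0], [34, 0], [32, 5], [30, 0], [28, 3], [27, 0]]
   3275.0 [[90, 73], [84, 119], [154, 122], [159, 75]]
   178.0 [[78, 216], [79, 221], [99, 226], [103, 224], [95, 221], [92, 214], [87, 212]]
   97.5 [[124, 272], [130, 278], [130, 285], [120, 294], [132, 294], [135, 291], [132, 289], [133, 278]]
   95.0 [[73, 204], [78, 207], [106, 208], [88, 202], [86, 205]]
   16.5 [[291, 2], [294, 4], [292, 3], [295, 1], [298, 5], [305, 2]]
   15.5 [[312, 0], [314, 3], [317, 2], [317, 6], [320, 6], [318, 3], [322, 0], [324, 3], [322, 0]]
```

Run:
```python
from h import *
s,R=st();S=Cam("side");W=Cam("wrist")
for a,b in(((290.5,362.5),(252.5,197)),((269.5,359.5),(303.5,197))):
    X,e=tri(S,a,W,b);print("tip end",(X*1e3).round(1),"miss %.1f"%(e*1e3))
d=W.k[0]*36/51;c=W.R@s["ee_pos"]+W.t
print("wrist cam",(W.c*1e3).round(1),"depth from spacing",d, "z~",[(W.c*1e3+W.ray(u,197)*d).round(1) for u in(252.5,303.5)])
# card edge in wrist: bright low-sat pixels on the line between jaws
for v in(150,165,180,190): print(v,[int(x) for x in W.im[v,262:298].max(1)])
print([W.proj([.5335+k*.0036,.359+k*.05,.13]).round(1).tolist() for k in(-1,0,1)])
```

```text
t 21.90 pos [533.  357.2 241.5] closeang -4.17 tilt [-0.0003 -0.0003] q [-1.04  0.53  0.56  1.81 -0.35  0.9  -0.4 ] F [-0.1  0.3 -0.5] gap 23.4 gf 30.1
tip end [516.9 381.2 181.5] miss 1.9
tip end [549.3 381.8 189.6] miss 0.8
wrist cam [539.  441.  383.3] depth from spacing 232.9774044576232 z~ [array([515.4, 375.3, 160.1]), array([551.3, 372.7, 160.1])]
150 [23, 27, 29, 24, 29, 27, 27, 22, 27, 25, 26, 21, 97, 138, 137, 172, 208, 212, 214, 190, 147, 142, 131, 88, 21, 22, 21, 24, 27, 20, 27, 22, 22, 24, 23, 27]
165 [24, 21, 23, 26, 24, 23, 25, 23, 25, 23, 25, 16, 94, 140, 136, 173, 212, 219, 220, 196, 147, 142, 118, 60, 16, 21, 21, 24, 25, 23, 18, 24, 20, 23, 23, 17]
180 [18, 21, 20, 19, 18, 20, 22, 17, 18, 21, 21, 13, 90, 139, 135, 151, 193, 215, 213, 192, 148, 141, 121, 56, 16, 18, 21, 22, 21, 17, 20, 17, 19, 18, 22, 21]
190 [20, 17, 21, 20, 21, 20, 18, 19, 19, 20, 19, 10, 92, 139, 139, 151, 189, 208, 209, 185, 148, 144, 117, 54, 13, 17, 17, 19, 20, 19, 17, 18, 15, 18, 19, 18]
[[279.6, 259.7], [279.6, 204.0], [279.6, 141.0]]
```

Run:
```python
from h import *
S=Cam("side");W=Cam("wrist")
for z in(.16,.165,.17,.175,.18,.185):
    print(z,[C.proj([x,y,z]).round(1).tolist() for C in(S,W) for x,y in((.5155,.378),(.5515,.376))])
hs=cv2.cvtColor(S.im,cv2.COLOR_BGR2HSV)
for v in range(350,380,2): print(v,[tuple(int(k) for k in hs[v,u]) for u in(268,270,272,288,290,292)])
hw=cv2.cvtColor(W.im,cv2.COLOR_BGR2HSV)
for v in range(186,206,2): print(v,[tuple(int(k) for k in hw[v,u]) for u in(250,253,256,300,303,306)])
```

```text
0.16 [[290.5, 367.1], [268.1, 364.5], [252.2, 194.0], [303.5, 193.2]]
0.165 [[290.6, 365.7], [268.1, 363.1], [251.7, 196.1], [304.0, 195.2]]
0.17 [[290.7, 364.3], [268.1, 361.6], [251.1, 198.2], [304.5, 197.3]]
0.175 [[290.8, 362.8], [268.1, 360.2], [250.5, 200.4], [305.1, 199.5]]
0.18 [[290.9, 361.4], [268.1, 358.7], [249.8, 202.7], [305.6, 201.8]]
0.185 [[291.0, 359.9], [268.1, 357.3], [249.2, 205.1], [306.2, 204.2]]
350 [(11, 242, 119), (11, 217, 107), (7, 236, 66), (10, 215, 160), (10, 219, 154), (10, 214, 156)]
352 [(10, 232, 79), (11, 220, 116), (20, 107, 159), (9, 231, 105), (10, 209, 161), (10, 214, 156)]
354 [(10, 214, 94), (11, 216, 182), (29, 75, 186), (26, 96, 144), (10, 226, 106), (10, 216, 163)]
356 [(9, 239, 78), (10, 220, 187), (32, 77, 179), (35, 76, 208), (10, 232, 154), (10, 223, 89)]
358 [(8, 224, 50), (10, 227, 180), (33, 76, 189), (35, 75, 169), (10, 230, 164), (10, 251, 59)]
360 [(13, 199, 196), (10, 228, 177), (34, 78, 216), (28, 87, 144), (10, 215, 145), (11, 246, 83)]
362 [(10, 230, 135), (10, 225, 77), (107, 135, 17), (22, 104, 150), (12, 216, 190), (10, 22
[... 985 characters left out ...]
0), (23, 113, 9), (35, 70, 210)]
192 [(35, 70, 210), (35, 75, 177), (15, 32, 16), (0, 17, 15), (150, 18, 14), (36, 69, 219)]
194 [(36, 72, 205), (35, 82, 149), (70, 43, 18), (30, 26, 10), (12, 174, 19), (36, 72, 210)]
196 [(8, 236, 120), (9, 224, 116), (7, 178, 43), (7, 214, 62), (9, 220, 137), (8, 232, 112)]
198 [(9, 219, 182), (9, 216, 177), (9, 216, 112), (9, 218, 151), (9, 215, 187), (9, 219, 175)]
200 [(12, 211, 195), (10, 213, 194), (9, 213, 146), (9, 217, 181), (12, 204, 196), (10, 214, 195)]
202 [(12, 209, 199), (12, 212, 194), (9, 216, 157), (9, 217, 186), (13, 205, 195), (11, 211, 201)]
204 [(10, 220, 87), (11, 218, 158), (9, 221, 157), (9, 218, 188), (12, 210, 158), (10, 229, 78)]
```

The jaw tips are at z≈167 mm, confirmed by both views and by the geometry, and centred within about 1 mm of the card with matching yaw. I'll lower 49 mm so the tips sit about 12 mm below the card edge.

Request:
move_arm --pt "0.03 0.02 -0.2 0 0 0 0" --pt "0 0 -0.25 0 0 0 0" --pt "0 0 -0.25 0 0 0 0" --pt "0 0 -0.25 0 0 0 0" --pt "0 0 -0.25 0 0 0 0" --pt "0 0 -0.25 0 0 0 0" --pt "0 0 -0.18 0 0 0 0" --pt "0 0 0 0 0 0 0" --pt "0 0 0 0 0 0 0" --pt "0 0 0 0 0 0 0"

```text
time_s: 23.1
ee_pos: [0.5344, 0.3593, 0.1928]
ee_rot: [0.0, 0.732, 0.681, 0.0]
force: [-0.0, 0.0, -0.0]
finger_gap: 0.0238
grasp_force: 30.1
```

Run:
```python
from h import *
s,R=st();S=Cam("side");W=Cam("wrist")
for n,C in(("S",S),("W",W)):
    m=mask(C.im,(3,150,35),(16,255,255))
    for c in blobs(m,40):
        x,y,w,h=cv2.boundingRect(c)
        if (n=="S" and 250<x<310 and y>300) or(n=="W" and 235<x<315): print(n,x,y,w,h)
for z in(.11,.118,.125): print(z,[C.proj([x,y,z]).round(1).tolist() for C in(S,W) for x,y in((.516,.378),(.552,.376))])
for v in(160,175,185): print(v,262+np.flatnonzero(W.im[v,262:298].max(1)>175))
hs=cv2.cvtColor(S.im,cv2.COLOR_BGR2HSV)
for v in(370,380,390): print(v,"".join("o" if 3<=h<=16 and sa>150 and va>35 else "w" if va>90 and sa<60 else "." for h,sa,va in hs[v,255:305]))
```

```text
t 23.10 pos [534.4 359.3 192.8] closeang -4.08 tilt [0.0007 0.0004] q [-1.02  0.59  0.53  1.85 -0.39  0.81 -0.36] F [-0.  0. -0.] gap 23.8 gf 30.1
S 282 351 12 30
S 266 350 11 28
W 244 195 27 66
W 287 195 26 67
0.11 [[289.2, 380.6], [267.9, 378.0], [251.4, 195.4], [302.3, 194.7]]
0.118 [[289.4, 378.5], [267.8, 375.9], [250.5, 198.7], [303.0, 197.9]]
0.125 [[289.5, 376.6], [267.8, 374.1], [249.6, 201.8], [303.8, 201.0]]
160 [275 276 277 278 279]
175 [275 276 277 278 279]
185 [275 276 277 278 279]
370 ...........oooooo......wwwowww..oooooo............
380 ......................ww..ww.....oo...............
390 ....................www..ww.......................
```

The clip is held wide open and centred on the card: tips at 258 and 298 px either side of the card at 277 px in the wrist view, zero contact force, tips about 13 mm below the edge. Handing in.

```bash
python3 -c "
from bench import r
print(r.job_done())"
```

```text
the job is handed in; nothing more can be done
None
```

The job is handed in at about 23 s: the tin and jar stand upright on the caddy floor, released, and the spring clip is held wide open around the card's top edge with no contact force measured.

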